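# Tip the treats from the docked scoop into the bowl

## Robot

A 6-joint arm with a two-finger parallel gripper is mounted at the origin on the work surface. World frame = base frame: x ahead of the robot, y to its left, z up, the work surface at z = 0. Lengths are in mm, angles in rad, forces in N, time in s.
With the tool pointing down it reaches from about 400 to 925 mm from the base axis. Payload 12.5 kg.
Tool frame: the origin (TCP) lies midway between the tips of the shut fingers; the grasp point (between the pads) lies 19 mm behind it (env.pinch_z is the z of the grasp point in the tool frame, in mm); z points along the fingers, y is the line along which they close (so a half turn about z gives the same grasp; the last joint's range is limited). The gripper opens to 95 mm and grips with 3 to 60 N. Pads are 20 mm wide; open, the fingers measure 119 mm over their backs; the gripper's body (75 mm by 180 mm) begins 59 mm behind the grasp point.
Start: joints at [-1.253, 0.491, 1.559, -0, 1.092, -0.106], TCP at [257.041, -569.716, 214.661] pointing down, gripper open.
Joint ranges: [-3.1, 3.1], [-0.84, 2.19], [0.05, 2.79], [-1.13, 4.28], [0.06, 2.93], [-2.69, 2.69]. Speed limits (rad/s): [2.22, 2.22, 2.79, 3.14, 3.14, 3.14].

## Interface

Orientations are given as [roll, pitch, yaw] about the fixed x, y, z axes, in that order (R = Rz(yaw) Ry(pitch) Rx(roll)).
In Python, from cell import env, eyes gives the robot as it stands.
- The arm moves only by the shell command python3 -m inch 'ROWS'. ROWS is JSON, a list of rows, each a list of 3 entries, a list of its own where there are three numbers: the shift along the tool's x, y, z in units of 60 mm (1.0 is 60 mm), then the turn about the tool's z in units of 5 degrees (1.0 is 5 degrees), then the closure, from -1 (fully open) to 1 (shut). In form: [[[tx, ty, tz], turn, claw], ...]. A call has exactly 10 rows; each row shifts and turns the commanded pose from where the row before left it, along the tool's axes as they then stand; what a row does not reach is not made up. A row lasts 1/8 s, in which the tool goes at most 62.5 mm and 10.7 degrees, less where a joint would pass 70% of its speed; a pose out of reach is approached as far as the arm can. A call is refused whole if a number of a shift passes 1 or a number of a turn 1, either way. A call with a gripper value outside its range is refused whole. The fingers move at their own pace and stop on an object; the grip force is fixed at half the most. Time passes only in rows, so rows that do not move let the fingers close, or fill a call up. It gives the time, the measured TCP pose, the force, the opening and the grip force at its end, in the units of the state.
- env.state(): the state, without advancing time (a new reading comes with each control period).
- eyes.read_camera(name): name is "side" or "top" or "wrist"; returns a dict with "pixels" (420x560x3 uint8, red, green, blue), "fx", "fy", "cx", "cy" (pixels), "extrinsics" (4x4, takes a point from world to camera coordinates). Camera axes: x right, y down, z forward; pixel columns grow to the right and rows downward; lengths in mm; the calibration is good to about 2 mm. A picture is of the moment at which its call begins. There is no depth.
- env.job_done(): hands the job in; it is judged then, once.
Trained networks look in a picture, given as the dict that the camera call returned (one of the last four; its "shot" number tells which), for a name from the list of things; names that differ only in an ending like _2 or _b are one class to them, and where a whole thing is asked for, a point or a joint stands for the part that bears it (a point fixed in the world has none). Each returns a list of dicts, best first, with "score" (0 to 1); they miss things now and then, are a little off and sometimes report something else, mostly with a low value. They report only what shows in the picture. A call takes as long as a camera call.
- eyes.boxes_of(name, picture): "centre" ([row, column] in pixels, amid what is visible of it).
- eyes.cut_out(name, picture): "mask" (420x560 bool, what is visible of it) and "centre" ([row, column] in pixels, amid what is visible of it).
- eyes.spot_point(name, picture): "centre" ([row, column] in pixels: a listed point, or the origin of a listed thing).
The state is a dict: "t": time; "joints": joint angles; "qvel": joint speeds; "tau": joint torques, N m; "eef_pos": TCP position; "tcp_rot": TCP orientation; "ft_force": force on the tool from outside, world axes, zero at the start; "moment": the same for the moment, N m; "opening": opening from 0.0 (shut) to 1.0 (fully open); "grip_force": force on a finger pad.
Only numpy, scipy, OpenCV 4.12 (cv2) and the standard library are available. Lean on these libraries where they do the work, as an engineer would, in place of code of your own. Each camera call takes 0.05 s, during which the arm holds its last target. There are 200 camera calls.

## Task

The bamboo scoop sits level in its white stand, already loaded with four round dog treats: lift it straight up out of the stand without spilling, carry it to the small ceramic bowl and tip it steeply nose-down so that all four treats drop into the bowl. Finish still holding the scoop in the gripper, steeply nose-down, with its nose raised just over the bowl, touching neither the bowl nor the stand. Leave the bowl and the other things on the counter where they are.

Things in the scene. Friction and masses are not known exactly. Their poses are not given: they have to be found in the camera images.
- scoop: Bamboo scoop, 70 to 120 g, open on top and at its nose. Origin: grip point on the handle's axis; x along the handle away from the pan (nose to -x), y across, z up. Handle: bar 18 mm wide (y), 16 mm high, from x = -36 to +67 mm. Grip it at the origin from above, closing along y; the stand leaves room there. Starts level, origin 85 mm above the counter.
- scoop_nose (a point): Middle of the pan floor's front edge, at (-121, 0, -6) mm in the scoop's frame. The treats roll out here once the handle is nose-down by well over 15 degrees (45 is ample).
- scoop_pan (a point): Point in the pan, at (-80, 0, -6) mm in the scoop's frame. Pan 64 mm wide, x = -36 to -121 mm; back wall top z = +7.5 mm, side walls 22 mm above the floor. Floor at z = -28 mm at the back, rising 15 degrees to z = -6 mm at the nose, so with the handle level the treats stay at the back wall.
- stand: White scoop stand, fixed; origin on the counter below the scoop's start, x, y along the scoop's. Base x = -135 to +80 mm, 94 mm wide, 12 thick. Handle end lies in a fork (x = +36 to +54 mm, prongs 91 mm high) before a stop 82 mm high; pan on a bar between cheeks 78 mm high (x = -65 to -115 mm, 70 mm apart). Scoop lifts straight up, free once raised 40 mm.
- bowl: Small white ceramic bowl, about 350 g, loose, round, rim radius 65 mm, 50 mm high, wider and lower than the cup. Origin: centre of its underside, on the counter.
- treat1: Round baked dog treat, brown ball 22 mm across, 10 g; origin at its centre. Starts in the scoop's pan.
- treat2: Round baked dog treat, brown ball 22 mm across, 10 g; origin at its centre. Starts in the scoop's pan.
- treat3: Round baked dog treat, brown ball 22 mm across, 10 g; origin at its centre. Starts in the scoop's pan.
- treat4: Round baked dog treat, brown ball 22 mm across, 10 g; origin at its centre. Starts in the scoop's pan.
- cup: Bystander: white ceramic cup, radius 38 mm, 85 mm high; origin under its centre. It, the pill dispenser and the bowl stand in a row, in any order.
- dispenser: Bystander: blue plastic pill dispenser with a push button, 60 x 70 x 62 mm; origin under its centre.
- nailfile: Bystander: steel nail file, 172 mm long along x, 9 mm thick, lying on the counter; origin at its underside near the middle.
- brush: Bystander: flat brush with a wooden handle lying on the counter along its x; origin at its underside near the middle.
- shampoo: Bystander: white bottle, radius 32 mm, 170 mm high; origin under its centre.
- jar: Bystander: closed glass jar, radius 35 mm, 80 mm high; origin under its centre.

How it is judged:
By the outcome, as a careful person would: the job done as asked, in the order asked, and still so for the second after the job is handed in, while the arm keeps its last pose, push and grip.
It also fails if it takes over 56 s, if anything falls off the work surface, if the arm or the gripper's body presses on something with over 40 N, if the wrist force passes 120 N, or if a joint passes its speed limit or range.

## Working session

There is one attempt and no reset: what is moved stays moved. The work goes in short steps, Python scripts to look and compute and a shell command to move; the robot and the scene stay as the last step left them, time stands still between calls to the robot, and variables do not carry over. Pictures are saved under pics/ and viewed, at most 10 in all, crops included, and the job is handed in when it is done.

```bash
mkdir -p pics; cat > h.py <<'E'
import numpy as np, cv2
from cell import env, eyes
def pix2plane(c,rc,z):
    E=np.array(c["extrinsics"]);R=E[:3,:3];t=E[:3,3]
    d=R.T@np.array([(rc[1]-c["cx"])/c["fx"],(rc[0]-c["cy"])/c["fy"],1]);o=-R.T@t
    return o+d*(z-o[2])/d[2]
def tri(obs):
    A=[];b=[]
    for c,rc in obs:
        P=np.array([[c["fx"],0,c["cx"]],[0,c["fy"],c["cy"]],[0,0,1]])@np.array(c["extrinsics"])[:3]
        for k,v in ((0,rc[1]),(1,rc[0])):
            r=P[k]-v*P[2];r/=np.linalg.norm(r[:3]);A.append(r[:3]);b.append(-r[3])
    return np.linalg.lstsq(np.array(A),np.array(b),rcond=None)[0]
def save(c,n): cv2.imwrite(f"pics/{n}.png",c["pixels"][:,:,::-1])
def st():
    s=env.state();print({k:np.round(s[k],3).tolist() for k in("t","joints","eef_pos","tcp_rot","ft_force","moment","opening","grip_force")})
E
python3 - <<'E'
from h import *
st(); print(env.pinch_z)
S=eyes.read_camera("side");T=eyes.read_camera("top")
save(S,"side0");save(T,"top0")
for n in ["scoop","scoop_nose","scoop_pan","stand","bowl","cup","dispenser","shampoo","jar","brush","nailfile"]:
    r={}
    for k,c in(("S",S),("T",T)):
        l=eyes.spot_point(n,c)
        if l: r[k]=(c,l[0]["centre"],l[0]["score"])
    z={"scoop":85,"scoop_nose":79,"scoop_pan":79}.get(n,0)
    print(n,{k:(np.round(v[1]).tolist(),round(float(v[2]),2),np.round(pix2plane(v[0],v[1],z)[:2]).tolist()) for k,v in r.items()}, np.round(tri([v[:2] for v in r.values()])).tolist() if len(r)==2 else "")
E
```

```text
{'t': 0.0, 'joints': [-1.253, 0.492, 1.56, 0.0, 1.092, -0.106], 'eef_pos': [256.933, -569.449, 214.055], 'tcp_rot': [-3.14, -0.0, 0.424], 'ft_force': [0.505, 0.531, -0.352], 'moment': [0.028, 0.052, 0.009], 'opening': 1.0, 'grip_force': 0.0}
-18.8
scoop {'S': ([172.0, 246.0], 0.79, [549.0, 239.0]), 'T': ([235.0, 177.0], 0.97, [547.0, 262.0])} [551.0, 265.0, 70.0]
scoop_nose {'S': ([171.0, 211.0], 0.76, [428.0, 285.0]), 'T': ([278.0, 177.0], 0.93, [432.0, 258.0])} [429.0, 255.0, 96.0]
scoop_pan {'S': ([171.0, 226.0], 0.89, [483.0, 272.0]), 'T': ([256.0, 343.0], 0.72, [494.0, -190.0])} [466.0, -160.0, 319.0]
stand {'S': ([189.0, 250.0], 0.69, [564.0, 261.0]), 'T': ([238.0, 184.0], 0.89, [549.0, 258.0])} [557.0, 257.0, 2.0]
bowl {'S': ([271.0, 255.0], 0.72, [507.0, -190.0]), 'T': ([257.0, 344.0], 0.79, [497.0, -201.0])} [501.0, -200.0, 9.0]
cup {'S': ([244.0, 241.0], 0.96, [485.0, -57.0]), 'T': ([262.0, 292.0], 0.61, [482.0, -53.0])} [484.0, -53.0, -3.0]
dispenser {'S': ([312.0, 238.0], 0.93, [439.0, -335.0]), 'T': ([280.0, 393.0], 0.74, [433.0, -340.0])} [436.0, -339.0, 5.0]
shampoo {'S': ([338.0, 328.0], 0.85, [641.0, -466.0]), 'T': ([208.0, 433.0], 0.86, [643.0, -463.0])} [643.0, -464.0, -2.0]
jar {'S': ([169.0, 209.0], 0.64, [424.0, 451.0]), 'T': ([283.0, 113.0], 0.83, [419.0, 456.0])} [421.0, 457.0, -4.0]
brush {'S': ([204.0, 322.0], 0.56, [794.0, 100.0]), 'T': ([157.0, 249.0], 0.58, [790.0, 76.0])} [786.0, 75.0, 17.0]
nailfile {'S': ([266.0, 309.0], 0.56, [663.0, -206.0]), 'T': ([200.0, 345.0], 0.61, [665.0, -207.0])} [664.0, -207.0, 1.0]
```

```bash
ls; python3 -m inch --help 2>&1 | head -20; nproc
```

```text
h.py
pics
invalid input: not JSON, or not a number
4
```

View pics/top0.png

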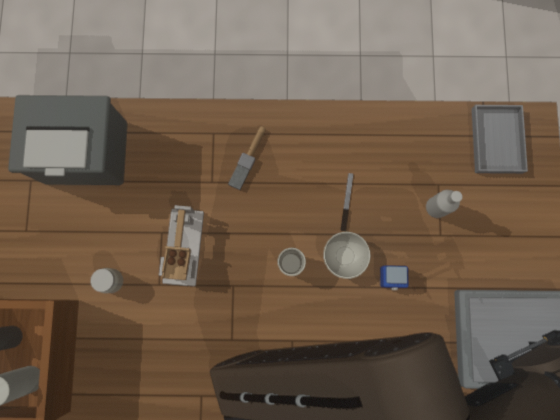

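View pics/side0.png

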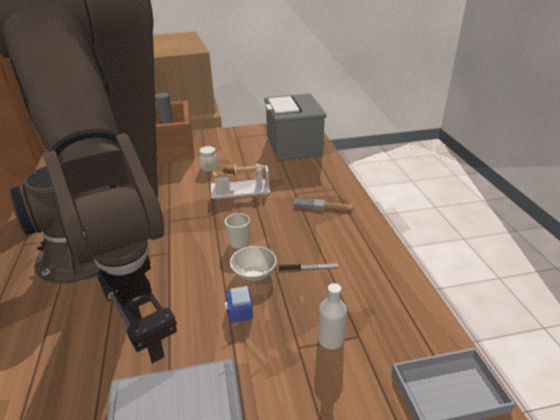

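The top view shows the scoop in its stand at about (col 180, row 245), nose towards the robot. The bowl is at (345, 255), with the cup at (291, 262) and the dispenser at (394, 277) on either side. The side view agrees.

The moves only turn about the tool's z, so first I'll see how the arm behaves at the edge of its reach, in free air.

```bash
python3 -m inch '[[[0,-0.8,0],0,-1],[[0,-0.8,0],0,-1],[[0,-0.8,0],0,-1],[[0,-0.8,0],0,-1],[[0,-0.8,0],0,-1],[[0,-0.5,0],0,-1],[[0,-0.5,0],0,-1],[[0,-0.5,0],0,-1],[[0,-0.5,0],0,-1],[[0,-0.5,0],0,-1]]'; python3 -c "
from h import *;st()"
```

```text
t: 2.45
eef_pos: [96.4, -213.4, 214.7]
tcp_rot: [3.141, 0.0, 0.424]
ft_force: [0.8, -0.6, -0.2]
opening: 1.002
grip_force: 0.0
{'t': 2.45, 'joints': [-1.432, -0.114, 2.369, -0.0, 0.886, -0.285], 'eef_pos': [96.357, -213.363, 214.688], 'tcp_rot': [3.141, 0.0, 0.424], 'ft_force': [0.846, -0.628, -0.24], 'moment': [0.011, -0.01, 0.036], 'opening': 1.002, 'grip_force': 0.0}
```

```bash
python3 -m inch '[[[0.8,0.2,0],0.97,-1],[[0.8,0.2,0],0.97,-1],[[0.8,0.2,0],0.97,-1],[[0.8,0.2,0],0.97,-1],[[0.8,0.2,0],0.97,-1],[[0,-0.93,0],0,-1],[[0,-0.93,0],0,-1],[[0,-0.93,0],0,-1],[[0,-0.93,0],0,-1],[[0,-0.93,0],0,-1]]'; python3 -c "
from h import *;st()"; python3 -m inch '[[[0,0,0.8],0,-1],[[0,0,0.8],0,-1],[[0,0,0.8],0,-1],[[-0.6,0,0],0,-1],[[-0.6,0,0],0,-1],[[-0.6,0,0],0,-1],[[-0.5,0,0],0,-1],[[-0.5,0,0],0,-1],[[0,0,0],0,-1],[[0,0,0],0,-1]]'; python3 -c "
from h import *;st()"
```

```text
t: 3.7
eef_pos: [336.1, 69.0, 215.0]
tcp_rot: [3.141, -0.001, 0.007]
ft_force: [0.6, -0.5, -0.2]
opening: 1.001
grip_force: 0.0
{'t': 3.7, 'joints': [0.009, 0.08, 2.181, -0.0, 0.88, 1.573], 'eef_pos': [336.123, 69.037, 214.971], 'tcp_rot': [3.141, -0.001, 0.007], 'ft_force': [0.612, -0.486, -0.212], 'moment': [-0.041, -0.029, -0.012], 'opening': 1.001, 'grip_force': 0.0}
t: 4.95
eef_pos: [169.5, 66.1, 70.6]
tcp_rot: [3.141, -0.002, 0.007]
ft_force: [0.0, -0.2, -0.4]
opening: 0.998
grip_force: 0.0
{'t': 4.95, 'joints': [0.001, 0.309, 2.751, -0.001, 0.08, 1.566], 'eef_pos': [169.495, 66.078, 70.632], 'tcp_rot': [3.141, -0.002, 0.007], 'ft_force': [0.005, -0.184, -0.38], 'moment': [0.037, -0.0, -0.032], 'opening': 0.998, 'grip_force': 0.0}
```

```bash
python3 -m inch '[[[-0.5,0,0],0,-1],[[-0.5,0,0],0,-1],[[-0.5,0,0],0,-1],[[0,0,0],0,-1],[[0,0,0],0,-1],[[0,0,0],0,-1],[[0,0,0],0,-1],[[0,0,0],0,-1],[[0,0,0],0,-1],[[0,0,0],0,-1]]'; python3 -c "
from h import *;st()"
```

```text
t: 6.2
eef_pos: [127.1, 96.5, 72.4]
tcp_rot: [3.126, 0.014, 0.007]
ft_force: [-0.4, 0.3, 0.0]
opening: 1.0
grip_force: 0.0
{'t': 6.2, 'joints': [0.245, 0.303, 2.791, -0.179, 0.065, 1.987], 'eef_pos': [127.123, 96.483, 72.377], 'tcp_rot': [3.126, 0.014, 0.007], 'ft_force': [-0.444, 0.26, 0.024], 'moment': [0.016, 0.064, -0.019], 'opening': 1.0, 'grip_force': 0.0}
```

```bash
python3 -m inch '[[[0.5,0,-0.8],0,-1],[[0.5,0,-0.8],0,-1],[[0.8,-0.4,-0.5],0,-1],[[0.8,-0.4,-0.5],0,-1],[[0.8,-0.4,-0.3],0,-1],[[0.8,-0.4,-0.3],0,-1],[[0.8,-0.4,-0.3],0,-1],[[0.8,-0.4,-0.3],0,-1],[[0.7,-0.4,0],0,-1],[[0,0,0],0,-1]]'; python3 - <<'E'
from h import *
st()
W=eyes.read_camera("wrist");save(W,"w1");s=env.state()
for n,z in(("scoop",85),("scoop_nose",79),("stand",0)):
    for d in eyes.spot_point(n,W)[:1]: print(n,d["centre"],round(float(d["score"]),2),np.round(pix2plane(W,d["centre"],z),1))
m=eyes.cut_out("scoop",W)[0]["mask"].astype(np.uint8)
(c,wh,a)=cv2.minAreaRect(cv2.findNonZero(m));b=cv2.boxPoints((c,wh,a))
print(np.round(np.array([pix2plane(W,p[::-1],88) for p in b]),1))
st()
E
```

```text
t: 7.45
eef_pos: [512.6, 270.1, 270.1]
tcp_rot: [3.114, 0.012, 0.006]
ft_force: [-0.7, -0.7, 0.4]
opening: 1.0
grip_force: 0.0
{'t': 7.45, 'joints': [0.381, 0.384, 1.584, -0.023, 1.195, 1.955], 'eef_pos': [512.634, 270.132, 270.125], 'tcp_rot': [3.114, 0.012, 0.006], 'ft_force': [-0.658, -0.749, 0.437], 'moment': [-0.028, 0.032, 0.006], 'opening': 1.0, 'grip_force': 0.0}
scoop_nose [256.9, 278.3] 0.94 [431.4 268.4  79. ]
stand [144.3, 285.4] 0.87 [552.7 258.2   0. ]
[[437.8 300.   88. ]
 [620.8 281.6  88. ]
 [616.4 222.9  88. ]
 [431.  233.1  88. ]]
{'t': 7.7, 'joints': [0.381, 0.378, 1.589, -0.023, 1.195, 1.955], 'eef_pos': [510.282, 268.806, 271.911], 'tcp_rot': [3.114, 0.011, 0.005], 'ft_force': [-0.139, 0.429, -0.626], 'moment': [0.077, -0.021, -0.031], 'opening': 1.004, 'grip_force': 0.0}
```

View pics/w1.png

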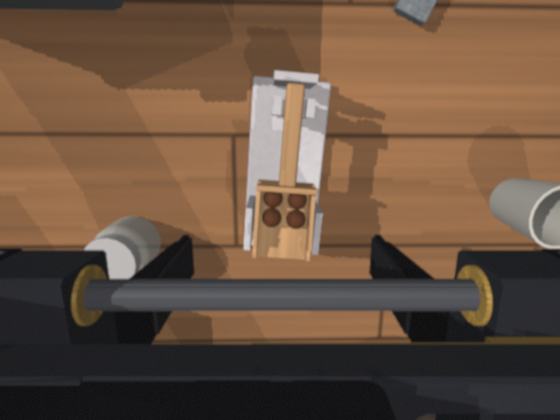

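The wrist view shows the four treats at the back of the pan, around (285, 207), and the handle running from (285, 185) up to (296, 85). That puts the scoop at a yaw of about -4.6°, with its origin near (552, 258.5). I'll move over it and check before descending.

```bash
python3 -m inch '[[[0.35,0.09,0],0.97,-1],[[0.33,0.09,0],0,-1],[[0,0,0.8],0,-1],[[0,0,0.8],0,-1],[[0,0,0.5],0,-1],[[0,0,0],0,-1],[[0,0,0],0,-1],[[0,0,0],0,-1],[[0,0,0],0,-1],[[0,0,0],0,-1]]'; python3 - <<'E'
from h import *
W=eyes.read_camera("wrist");save(W,"w2");st()
E=np.array(W["extrinsics"])
o=np.array([552,258.5,85]);y=-.08;ax=np.array([np.cos(y),np.sin(y),0]);ay=np.array([-np.sin(y),np.cos(y),0]);im=W["pixels"].copy()
for p in [o+ax*a+ay*b+[0,0,8] for a in(-30,0,30,60) for b in(-9,9)]:
    c=E[:3,:3]@p+E[:3,3];cv2.circle(im,(int(W["fx"]*c[0]/c[2]+W["cx"]),int(W["fy"]*c[1]/c[2]+W["cy"])),3,(0,255,0),-1)
cv2.imwrite("pics/w2.png",im[:,:,::-1])
E
```

```text
t: 8.95
eef_pos: [550.2, 253.6, 146.2]
tcp_rot: [3.114, 0.008, -0.079]
ft_force: [0.7, 0.1, -0.3]
opening: 0.997
grip_force: 0.0
{'t': 9.0, 'joints': [0.333, 0.546, 1.667, -0.028, 0.948, 1.999], 'eef_pos': [550.19, 253.536, 146.01], 'tcp_rot': [3.113, 0.008, -0.079], 'ft_force': [0.194, 0.041, 0.424], 'moment': [0.068, -0.031, -0.028], 'opening': 1.004, 'grip_force': 0.0}
```

View pics/w2.png

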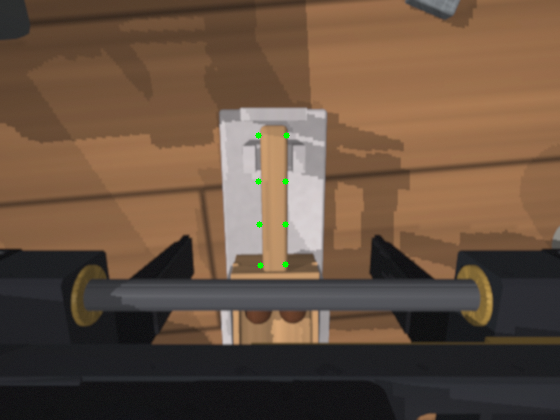

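Predicted dots fall on the handle edges to within about 1 mm. Next I descend and close in small steps, to learn whether the closure value also sets the grip force.

```bash
python3 -m inch '[[[0.04,-0.12,0],0,-1],[[0,0,0.7],0,-1],[[0,0,0.63],0,-1],[[0,0,0],0,0.6],[[0,0,0],0,0.6],[[0,0,0],0,0.6],[[0,0,0],0,0.6],[[0,0,0],0,0.6],[[0,0,0],0,0.6],[[0,0,0],0,0.6]]';  python3 -m inch '[[[0,0,0],0,0.63],[[0,0,0],0,0.63],[[0,0,0],0,0.63],[[0,0,0],0,0.63],[[0,0,0],0,0.63],[[0,0,0],0,0.63],[[0,0,0],0,0.63],[[0,0,0],0,0.63],[[0,0,0],0,0.63],[[0,0,0],0,0.63]]'
```

```text
t: 10.25
eef_pos: [552.2, 258.3, 65.7]
tcp_rot: [3.113, 0.008, -0.079]
ft_force: [-0.3, -0.2, 0.5]
opening: 0.32
grip_force: 0.0
t: 11.5
eef_pos: [552.3, 258.2, 65.6]
tcp_rot: [3.113, 0.008, -0.079]
ft_force: [0.9, -0.7, 0.8]
opening: 0.187
grip_force: 27.9
```

```bash
python3 -m inch '[[[0,0,0],0,0.62],[[0,0,0],0,0.62],[[0,0,0],0,0.62],[[0,0,0],0,0.62],[[0,0,0],0,0.62],[[0,0,0],0,0.62],[[0,0,0],0,0.62],[[0,0,0],0,0.62],[[0,0,0],0,0.62],[[0,0,0],0,0.62]]'
```

```text
t: 12.75
eef_pos: [552.3, 258.3, 65.6]
tcp_rot: [3.113, 0.008, -0.079]
ft_force: [1.1, -1.1, 0.3]
opening: 0.19
grip_force: 9.5
```

The closure does set the force: 0.63 gives 28 N and 0.62 gives 9.5 N. So over the bowl I can ease the grip and let the pan swing nose-down between the pads under its own weight. For now I grip hard and lift straight up.

```bash
python3 -m inch '[[[0,0,0],0,1],[[0,0,0],0,1],[[0,0.003,-0.1],0,1],[[0,0.006,-0.2],0,1],[[0,0.01,-0.35],0,1],[[0,0.01,-0.4],0,1],[[0,0.01,-0.35],0,1],[[0,0.005,-0.2],0,1],[[0,0,-0.05],0,1],[[0,0,0],0,1]]'; python3 - <<'E'
from h import *
S=eyes.read_camera("side");save(S,"s3");st()
im=cv2.resize(S["pixels"][120:220,160:320],(800,500),interpolation=cv2.INTER_CUBIC);cv2.imwrite("pics/s3.png",im[:,:,::-1])
E
```

```text
t: 14.0
eef_pos: [552.9, 258.3, 164.3]
tcp_rot: [3.113, 0.009, -0.08]
ft_force: [0.1, -0.2, -2.3]
opening: 0.187
grip_force: 29.9
{'t': 14.05, 'joints': [0.339, 0.531, 1.637, -0.027, 0.994, 2.004], 'eef_pos': [552.785, 258.27, 164.028], 'tcp_rot': [3.113, 0.01, -0.079], 'ft_force': [0.166, 0.32, -0.769], 'moment': [0.084, -0.029, -0.018], 'opening': 0.188, 'grip_force': 29.888}
```

View pics/s3.png

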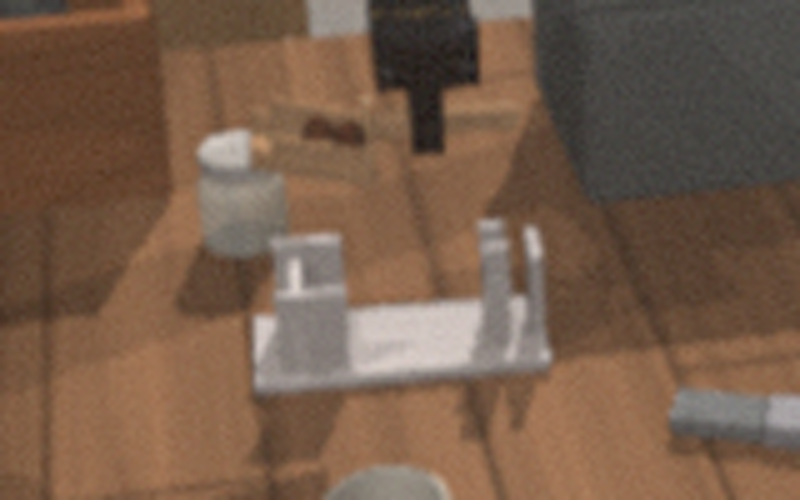

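Lifted level and clear, treats still in the pan at about (333, 128) in the crop. Carrying it gently over to the bowl now.

```bash
python3 -m inch '[[[0.05,0.2,0],0,1],[[0.1,0.4,0],0,1],[[0.15,0.6,0],0,1],[[0.2,0.8,0],0,1],[[0.2,0.9,0],0,1],[[0.2,0.9,0],0,1],[[0.2,0.9,0],0,1],[[0.2,0.9,0],0,1],[[0.15,0.7,0],0,1],[[0.1,0.5,0],0,1]]';python3 -m inch '[[[0.05,0.4,0],0,1],[[0,0.25,0],0,1],[[0,0.15,0],0,1],[[0,0.05,0],0,1],[[0,0,0],0,1],[[0,0,0],0,1],[[0,0,0],0,1],[[0,0,0],0,1],[[0,0,0],0,1],[[0,0,0],0,1]]'; python3 - <<'E'
from h import *
T=eyes.read_camera("top");S=eyes.read_camera("side");st()
for c,k in((S,"S"),(T,"T")):
    m=eyes.cut_out("bowl",c)
    if m: 
        r,q=np.nonzero(m[0]["mask"]);print(k,"bowl box",r.min(),r.max(),q.min(),q.max())
    for n in("bowl","scoop_nose"):
        l=eyes.spot_point(n,c)
        if l: print(k,n,np.round(l[0]["centre"]),round(float(l[0]["score"]),2),np.round(pix2plane(c,l[0]["centre"],{"bowl":0,"scoop_nose":178}[n])))
a=cv2.resize(S["pixels"][160:300,180:360],(720,560));cv2.imwrite("pics/s4.png",a[:,:,::-1])
E
```

```text
t: 15.3
eef_pos: [613.0, -158.3, 174.9]
tcp_rot: [3.113, 0.009, -0.081]
ft_force: [0.1, 0.7, -1.3]
opening: 0.189
grip_force: 29.9
t: 16.55
eef_pos: [612.5, -206.6, 176.9]
tcp_rot: [3.113, 0.008, -0.08]
ft_force: [0.6, -0.2, -0.2]
opening: 0.189
grip_force: 29.9
{'t': 16.65, 'joints': [-0.415, 0.559, 1.544, -0.034, 1.038, 1.253], 'eef_pos': [612.462, -206.65, 176.896], 'tcp_rot': [3.113, 0.008, -0.079], 'ft_force': [0.099, 0.586, -1.225], 'moment': [0.082, -0.07, -0.01], 'opening': 0.186, 'grip_force': 29.888}
S bowl box 164 197 210 269
S bowl [273. 255.] 0.85 [ 506. -201.    0.]
S scoop_nose [220. 244.] 0.78 [ 489. -185.  178.]
```

View pics/s4.png

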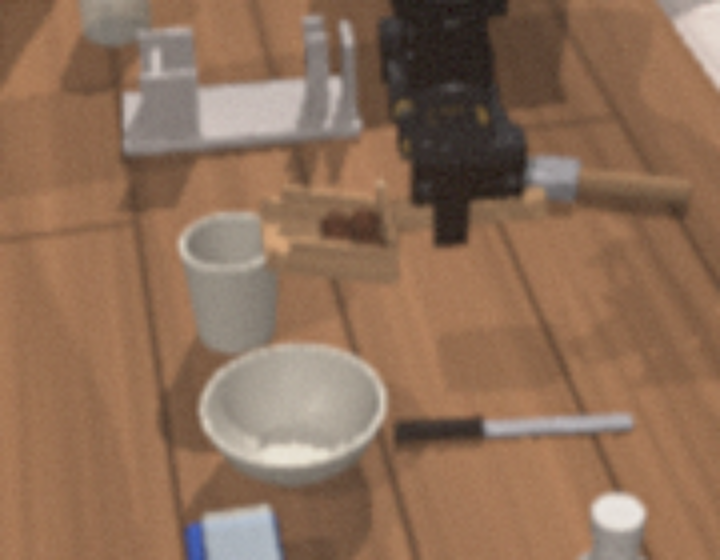

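The side view shows the scoop level with its treats in, nose ahead of the gripper and over the bowl. I'll ease the grip in small steps.

```bash
python3 -m inch '[[[0,0,0.1],0,0.625],[[0,0,0.1],0,0.62],[[0,0,0],0,0.62],[[0,0,0],0,0.62],[[0,0,0],0,0.619],[[0,0,0],0,0.619],[[0,0,0],0,0.618],[[0,0,0],0,0.618],[[0,0,0],0,0.618],[[0,0,0],0,0.618]]'; cat > look.py <<'E'
from h import *
import sys
S=eyes.read_camera("side");st()
for n in("scoop_nose","scoop"):
    l=eyes.spot_point(n,S)
    if l: print(n,np.round(l[0]["centre"],1),round(float(l[0]["score"]),2))
a=cv2.resize(S["pixels"][160:300,180:360],(720,560));cv2.imwrite(f"pics/{sys.argv[1]}.png",a[:,:,::-1])
E
python3 look.py s5
```

```text
t: 18.2
eef_pos: [612.3, -206.9, 164.9]
tcp_rot: [3.113, 0.009, -0.079]
ft_force: [-0.0, 0.8, -1.1]
opening: 0.192
grip_force: 0.0
{'t': 18.25, 'joints': [-0.416, 0.571, 1.556, -0.035, 1.013, 1.253], 'eef_pos': [612.333, -206.953, 164.882], 'tcp_rot': [3.113, 0.009, -0.079], 'ft_force': [-0.328, -0.11, 0.63], 'moment': [0.097, 0.039, -0.03], 'opening': 0.194, 'grip_force': 0.0}
scoop_nose [255.5 302.3] 0.71
scoop [264.9 340.4] 0.83
```

View pics/s5.png

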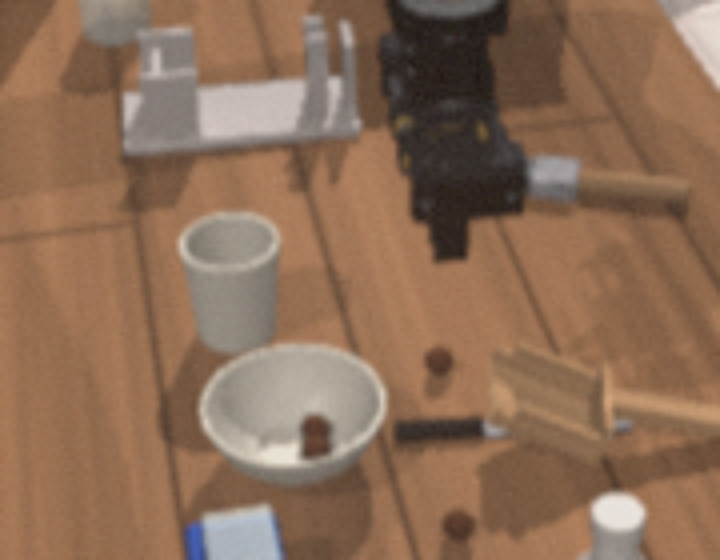

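The grip let go: the scoop slid out and landed on the counter near (612, 395 in the crop). Two treats show in the bowl around (315, 435). The other two are on the counter at (438, 360) and (458, 525). I'll try to recover, starting by finding everything.

```bash
python3 - <<'E'
from h import *
S=eyes.read_camera("side");T=eyes.read_camera("top");W=eyes.read_camera("wrist")
for k,c in(("S",S),("T",T),("W",W)):
    for l in eyes.boxes_of("treat1",c)[:6]:
        print(k,np.round(l["centre"]).tolist(),round(float(l["score"]),2),np.round(pix2plane(c,l["centre"],11)[:2]).tolist())
    for n in ("scoop","scoop_nose"):
        for l in eyes.spot_point(n,c)[:1]: print(k,n,np.round(l["centre"]).tolist(),round(float(l["score"]),2),np.round(pix2plane(c,l["centre"],28)[:2]).tolist())
a=np.hstack([T["pixels"][130:310,250:450],W["pixels"][::2,::2][:180]]);a=np.hstack([cv2.resize(T["pixels"][150:300,290:440],(400,400)),cv2.resize(W["pixels"],(400,300),interpolation=cv2.INTER_AREA).copy() if 0 else np.vstack([cv2.resize(W["pixels"],(400,300)),np.zeros((100,400,3),np.uint8)])])
cv2.imwrite("pics/m6.png",a[:,:,::-1])
st()
E
```

```text
S [269.0, 258.0] 0.63 [516.0, -198.0]
S [288.0, 294.0] 0.37 [599.0, -294.0]
S [230.0, 238.0] 0.31 [484.0, 0.0]
S scoop [265.0, 344.0] 0.76 [753.0, -253.0]
S scoop_nose [251.0, 304.0] 0.71 [658.0, -170.0]
T scoop [165.0, 357.0] 0.52 [762.0, -241.0]
W [202.0, 379.0] 0.94 [597.0, -306.0]
W [192.0, 205.0] 0.86 [621.0, -137.0]
W scoop [24.0, 304.0] 0.88 [757.0, -240.0]
W scoop_nose [172.0, 282.0] 0.61 [638.0, -212.0]
{'t': 18.95, 'joints': [-0.416, 0.571, 1.556, -0.035, 1.013, 1.253], 'eef_pos': [612.358, -206.948, 164.905], 'tcp_rot': [3.113, 0.008, -0.079], 'ft_force': [-0.26, 0.882, -0.217], 'moment': [0.02, -0.047, -0.003], 'opening': 0.189, 'grip_force': 0.0}
```

View pics/m6.png

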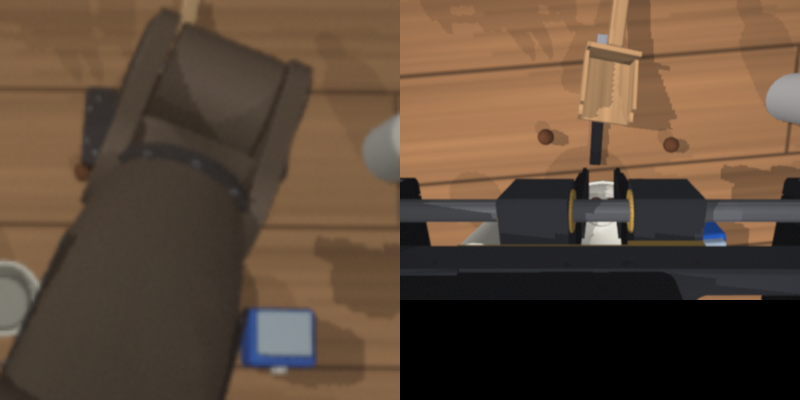

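The wrist view shows the stray treats at (545, 137) and (671, 145), that is, about (621, -137) and (597, -306) in the world. The scoop lies across the nail file. I'll pick up the nearer treat first.

```bash
python3 -m inch '[[[0.05,-0.65,0],0,0.05],[[0.04,-0.6,0],0,0.05],[[0,0,0.9],0,0.05],[[0,0,0.9],0,0.05],[[0,0,0.85],0,0.05],[[0,0,0],0,0.65],[[0,0,0],0,0.65],[[0,0,0],0,0.65],[[0,0,0],0,0.65],[[0,0,0],0,0.65]]'
```

```text
t: 20.2
eef_pos: [622.0, -137.0, 3.9]
tcp_rot: [3.113, 0.008, -0.079]
ft_force: [0.8, 0.7, 0.2]
opening: 0.212
grip_force: 30.0
```

```bash
python3 -m inch '[[[0,0,-0.8],0,0.65],[[0,0,-0.8],0,0.65],[[-0.5,0.3,0],0,0.65],[[-0.5,0.3,0],0,0.65],[[-0.5,0.3,0],0,0.65],[[-0.4,0.3,0],0,0.65],[[0,0,0.6],0,0.65],[[0,0,0],0,0.65],[[0,0,0],0,0.25],[[0,0,0],0,0.25]]'; python3 -m inch '[[[0,0,0],0,0.2],[[0,0,-0.8],0,0.2],[[0.5,0.5,0],0,0.1],[[0.6,0.6,0],0,0.05],[[0.6,0.5,0],0,0.05],[[0,0,0],0,0.05],[[0,0,0],0,0.05],[[0,0,0],0,0.05],[[0,0,0],0,0.05],[[0,0,0],0,0.05]]'; python3 - <<'E'
from h import *
W=eyes.read_camera("wrist");st();S=eyes.read_camera("side")
for k,c in(("W",W),("S",S)):
  for l in eyes.boxes_of("treat1",c)[:6]:
    print(k,np.round(l["centre"]).tolist(),round(float(l["score"]),2),np.round(pix2plane(c,l["centre"],11)[:2]).tolist())
cv2.imwrite("pics/m7.png",np.hstack([cv2.resize(S["pixels"][200:300,210:360],(450,300)),cv2.resize(W["pixels"],(350,300))])[:,:,::-1])
E
```

```text
t: 21.45
eef_pos: [503.9, -198.0, 67.7]
tcp_rot: [3.113, 0.007, -0.079]
ft_force: [-0.5, 0.5, -0.0]
opening: 0.357
grip_force: 0.0
t: 22.7
eef_pos: [597.8, -300.2, 116.9]
tcp_rot: [3.113, 0.008, -0.079]
ft_force: [-0.5, -1.0, 0.1]
opening: 0.475
grip_force: 0.0
{'t': 22.75, 'joints': [-0.552, 0.652, 1.541, -0.036, 0.943, 1.119], 'eef_pos': [597.793, -300.288, 116.81], 'tcp_rot': [3.113, 0.008, -0.079], 'ft_force': [1.364, 0.259, 0.612], 'moment': [0.05, 0.019, -0.051], 'opening': 0.478, 'grip_force': 0.0}
W [208.0, 286.0] 0.84 [597.0, -306.0]
S [269.0, 250.0] 0.38 [492.0, -192.0]
```

View pics/m7.png

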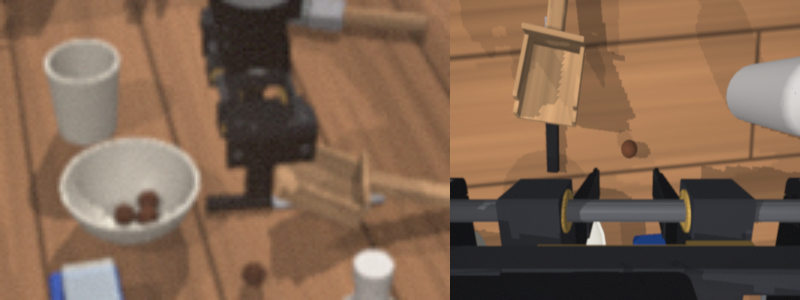

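Three treats are now in the bowl; I fetch the last one.

```bash
python3 -m inch '[[[0.01,0.04,0.9],0,0.05],[[0,0,0.9],0,0.05],[[0,0,0.08],0,0.05],[[0,0,0],0,0.65],[[0,0,0],0,0.65],[[0,0,0],0,0.65],[[0,0,0],0,0.65],[[0,0,0],0,0.65],[[0,0,-0.8],0,0.65],[[0,0,-0.8],0,0.65]]'; python3 -m inch '[[[-0.4,-0.4,0],0,0.65],[[-0.5,-0.5,0],0,0.65],[[-0.5,-0.5,0],0,0.65],[[-0.3,-0.2,0],0,0.65],[[0,0,0.6],0,0.65],[[0,0,0],0,0.65],[[0,0,0],0,0.2],[[0,0,0],0,0.2],[[0,0,0],0,0.2],[[0,0,-0.9],0,0.2]]'
```

```text
t: 24.15
eef_pos: [597.7, -303.2, 100.5]
tcp_rot: [3.114, 0.01, -0.08]
ft_force: [-1.2, -0.5, -0.7]
opening: 0.216
grip_force: 30.0
t: 25.4
eef_pos: [502.9, -198.7, 114.3]
tcp_rot: [3.116, 0.014, -0.08]
ft_force: [0.2, -0.6, -0.1]
opening: 0.402
grip_force: 0.0
```

```bash
python3 -m inch '[[[0.6,0.05,-0.5],0,0.1],[[0.8,0.1,-0.5],0,0],[[0.8,0.1,-0.3],0,-0.1],[[0.8,0.1,-0.2],0,-0.2],[[0.4,0.05,0],0,-0.3],[[0,0,0],0,-0.3],[[0,0,0],0,-0.3],[[0,0,0],0,-0.3],[[0,0,0],0,-0.3],[[0,0,0],0,-0.3]]'; python3 - <<'E'
from h import *
W=eyes.read_camera("wrist");st();S=eyes.read_camera("side");T=eyes.read_camera("top")
m={}
for k,c in(("W",W),("S",S),("T",T)):
  for n in("scoop","scoop_nose"):
    for l in eyes.spot_point(n,c)[:1]:
      print(k,n,np.round(l["centre"]).tolist(),round(float(l["score"]),2),np.round(pix2plane(c,l["centre"],45 if n=="scoop" else 12)[:2]).tolist()); m[k,n]=(c,l["centre"])
for n in("scoop","scoop_nose"):
  for a,b in(("W","S"),("T","S")):
    if (a,n) in m and (b,n) in m: print(n,a,b,np.round(tri([m[a,n],m[b,n]])))
M=cv2.cvtColor(W["pixels"],cv2.COLOR_RGB2BGR)
cv2.imwrite("pics/m8.png",np.hstack([cv2.resize(S["pixels"][200:300,210:360],(400,300))[:,:,::-1],cv2.resize(M,(400,300))]))
for l in eyes.boxes_of("treat1",S)[:6]: print(np.round(l["centre"]),round(float(l["score"]),2))
E
```

```text
t: 26.65
eef_pos: [706.4, -236.8, 205.2]
tcp_rot: [3.113, 0.008, -0.08]
ft_force: [-0.3, 0.3, -0.0]
opening: 0.647
grip_force: 0.0
{'t': 26.7, 'joints': [-0.401, 0.68, 1.227, -0.031, 1.234, 1.259], 'eef_pos': [706.482, -236.767, 205.149], 'tcp_rot': [3.113, 0.008, -0.08], 'ft_force': [-0.678, 0.442, 1.001], 'moment': [0.115, 0.025, 0.01], 'opening': 0.65, 'grip_force': 0.0}
W scoop [139.0, 278.0] 0.56 [759.0, -242.0]
W scoop_nose [258.0, 262.0] 0.71 [625.0, -212.0]
S scoop [264.0, 342.0] 0.78 [742.0, -266.0]
S scoop_nose [255.0, 300.0] 0.84 [647.0, -165.0]
T scoop [206.0, 434.0] 0.72 [640.0, -453.0]
scoop W S [ 755. -241.   20.]
scoop T S [ 648. -418.  183.]
scoop_nose W S [ 638. -213.   51.]
[271. 251.] 0.62
[272. 257.] 0.61
```

View pics/m8.png

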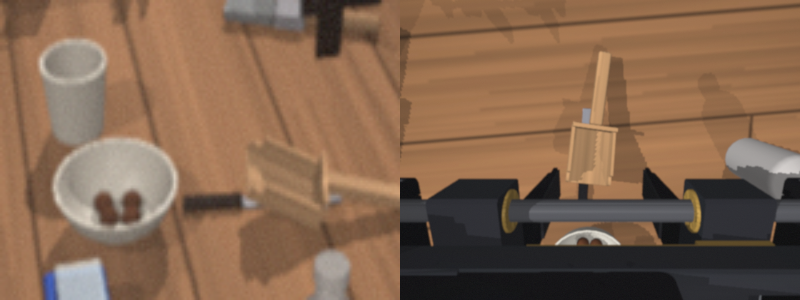

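```bash
python3 - <<'E'
from h import *
W=eyes.read_camera("wrist");S=eyes.read_camera("side")
mw=eyes.cut_out("scoop",W)[0]["mask"];ms=eyes.cut_out("scoop",S)[0]["mask"]
def band(m,ax):
    r,q=np.nonzero(m); v=r if ax==0 else q
    for x in sorted(set(np.linspace(v.min(),v.max(),10).astype(int))):
        o=(q if ax==0 else r)[v==x]; print(x,o.min(),o.max(),end=" | ")
    print()
band(mw,0);band(ms,1)
r,q=np.nonzero(mw);i=r<=r.min()+2;tw=(r[i].min(),q[i].mean())
r,q=np.nonzero(ms);i=q>=q.max()-2;ts=(r[i].mean(),q[i].max())
print("tail",np.round(tri([(W,tw),(S,ts)]),1))
# candidate poses: compare projections
def proj(c,p):
    E=np.array(c["extrinsics"]);k=E[:3,:3]@p+E[:3,3];return [round(c["fy"]*k[1]/k[2]+c["cy"]),round(c["fx"]*k[0]/k[2]+c["cx"])]
yaw=np.arctan2(-28,117)
for oz,pit in((20,-14),(40,15),(30,0)):
    a=np.radians(pit);ax=np.array([np.cos(a)*np.cos(yaw),np.cos(a)*np.sin(yaw),np.sin(a)]);up=np.array([-np.sin(a)*np.cos(yaw),-np.sin(a)*np.sin(yaw),np.cos(a)])
    o=np.array([756,-241,oz])
    print(oz,pit,[ (proj(W,o+ax*x+up*z),proj(S,o+ax*x+up*z)) for x,z in((67,0),(-36,7),(-121,-6))])
E
```

```text
72 281 286 | 92 276 293 | 113 273 290 | 134 270 288 | 155 267 285 | 175 241 283 | 196 238 301 | 217 236 299 | 238 233 298 | 259 284 292 | 
302 249 263 | 309 247 267 | 316 249 270 | 323 251 273 | 330 252 269 | 338 257 264 | 345 259 265 | 352 260 267 | 359 261 268 | 367 266 266 | 
tail [ 822.8 -254.8   11. ]
20 -14 [([77, 287], [268, 366]), ([176, 272], [260, 332]), ([257, 260], [258, 302])]
40 15 [([70, 289], [254, 367]), ([179, 272], [259, 331]), ([241, 262], [268, 303])]
30 0 [([71, 288], [261, 367]), ([178, 272], [259, 331]), ([252, 261], [263, 301])]
```

I've used all ten views, so from here I rely on numbers. Triangulation puts the scoop's origin near (756, -241, 22), with its tail on the counter and its yaw at about -12.6°. I'll grip nearer the tail. Then I'll raise it in small stages and ease the grip each time, so the nose can only drop as far as the counter.

```bash
python3 -m inch '[[[0.75,0,0],0.8,0],[[0.75,-0.055,0],0.8,0],[[0,0,0.9],0,0],[[0,0,0.9],0,0],[[0,0,0.9],0,0],[[0,0,0.65],0,0],[[0,0,0],0,1],[[0,0,0],0,1],[[0,0,0],0,1],[[0,0,0],0,1]]'
```

```text
t: 28.6
eef_pos: [794.3, -249.3, 3.3]
tcp_rot: [3.112, 0.004, -0.219]
ft_force: [-0.9, 0.6, 0.3]
opening: 0.19
grip_force: 30.0
```

```bash
python3 -m inch '[[[0,0,-0.4],0,1],[[0,0,-0.5],0,1],[[0,0,0],0,0.62],[[0,0,0],0,0.62],[[0,0,0],0,0.619],[[0,0,0],0,0.619],[[0,0,0],0,1],[[0,0,0],0,1],[[0,0,0],0,1],[[0,0,0],0,1]]'; cat > tilt.py <<'E'
from h import *
from scipy.optimize import minimize_scalar
W=eyes.read_camera("wrist");S=eyes.read_camera("side");s=env.state();st()
P={}
for k,c in(("W",W),("S",S)):
    for n in("scoop_nose","scoop_pan","scoop"):
        l=eyes.spot_point(n,c)
        if l: P[k,n]=(c,l[0]["centre"]);print(k,n,np.round(l[0]["centre"]).tolist(),round(float(l[0]["score"]),2),end="; ")
print()
for n in("scoop_nose","scoop_pan","scoop"):
    if ("W",n) in P and ("S",n) in P: print(n,np.round(tri([P["W",n],P["S",n]])))
# side-mask fit over pitch (yaw, grip from the arm)
m=eyes.cut_out("scoop",S)
if m:
    m=m[0]["mask"];yaw=s["tcp_rot"][2];g=np.array(s["eef_pos"])+[0,0,19];E=np.array(S["extrinsics"])
    best=[]
    for a in range(-30,91,3):
        for gx in (20,30,40,50):
          a_=np.radians(a);ax=np.array([np.cos(a_)*np.cos(yaw),np.cos(a_)*np.sin(yaw),np.sin(a_)]);up=np.array([-np.sin(a_)*np.cos(yaw),-np.sin(a_)*np.sin(yaw),np.cos(a_)]);y=np.array([-np.sin(yaw),np.cos(yaw),0])
          im=np.zeros(m.shape,np.uint8)
          for b in([(x,yy,z) for x in(-36,67) for yy in(-9,9) for z in(-8,8)],[(-36,yy,z) for yy in(-34,34) for z in(-30,7)]+[(-121,yy,z) for yy in(-34,34) for z in(-8,16)]):
            pts=[]
            for x,yy,z in b:
                c=E[:3,:3]@(g+ax*(x-gx)+y*yy+up*z)+E[:3,3];pts.append([S["fx"]*c[0]/c[2]+S["cx"],S["fy"]*c[1]/c[2]+S["cy"]])
            cv2.fillConvexPoly(im,cv2.convexHull(np.int32(np.round(pts))),1)
          im=im>0;best.append(((im&m).sum()/(im|m).sum(),a,gx))
    print([(round(float(i),2),a,x) for i,a,x in sorted(best)[::-1][:4]])
E
python3 tilt.py
```

```text
t: 29.85
eef_pos: [794.9, -247.9, 57.2]
tcp_rot: [3.112, 0.004, -0.219]
ft_force: [0.1, -0.2, -1.3]
opening: 0.19
grip_force: 30.0
{'t': 29.95, 'joints': [-0.372, 0.945, 1.059, -0.033, 1.138, 1.432], 'eef_pos': [794.893, -247.858, 57.236], 'tcp_rot': [3.112, 0.004, -0.219], 'ft_force': [-0.371, 0.392, -0.438], 'moment': [0.074, -0.083, -0.019], 'opening': 0.193, 'grip_force': 29.982}
W scoop [341.0, 282.0] 0.56; S scoop_nose [241.0, 302.0] 0.83; S scoop_pan [243.0, 318.0] 0.69; S scoop [248.0, 341.0] 0.8; 
scoop [ 751. -236.   71.]
[(0.76, -9, 40), (0.73, -12, 40), (0.72, -6, 40), (0.68, -9, 30)]
```

```bash
python3 -m inch '[[[0,0,0],0,0.62],[[0,0,0],0,0.619],[[0,0,0],0,0.618],[[0,0,0],0,0.618],[[0,0,0],0,0.618],[[0,0,0],0,1],[[0,0,0],0,1],[[0,0,0],0,1],[[0,0,0],0,1],[[0,0,0],0,1]]'; python3 tilt.py
```

```text
t: 31.55
eef_pos: [794.9, -247.8, 57.2]
tcp_rot: [3.112, 0.004, -0.219]
ft_force: [0.2, 0.2, -1.3]
opening: 0.195
grip_force: 30.0
{'t': 31.65, 'joints': [-0.372, 0.945, 1.059, -0.033, 1.138, 1.432], 'eef_pos': [794.879, -247.811, 57.214], 'tcp_rot': [3.112, 0.004, -0.219], 'ft_force': [0.099, 0.298, -0.965], 'moment': [0.09, -0.015, 0.013], 'opening': 0.195, 'grip_force': 29.982}
W scoop [341.0, 281.0] 0.92; S scoop_nose [240.0, 302.0] 0.64; S scoop_pan [242.0, 319.0] 0.57; S scoop [248.0, 344.0] 0.94; 
scoop [ 755. -237.   74.]
[(0.71, -9, 40), (0.7, -12, 40), (0.69, -6, 40), (0.66, -9, 30)]
```

```bash
python3 -m inch '[[[0,0,0],0,0.618],[[0,0,0],0,0.616],[[0,0,0],0,0.616],[[0,0,0],0,0.614],[[0,0,0],0,0.614],[[0,0,0],0,0.612],[[0,0,0],0,1],[[0,0,0],0,1],[[0,0,0],0,1],[[0,0,0],0,1]]'; sed -i 's/for k,c in(("W",W),("S",S))/for k,c in(("S",S),)/' tilt.py; sed -i 's/W=eyes.read_camera("wrist");//' tilt.py; python3 tilt.py
```

```text
t: 33.25
eef_pos: [794.9, -247.8, 57.2]
tcp_rot: [3.112, 0.004, -0.219]
ft_force: [-0.0, 0.6, -0.7]
opening: 0.194
grip_force: 30.0
{'t': 33.3, 'joints': [-0.372, 0.945, 1.059, -0.033, 1.138, 1.432], 'eef_pos': [794.879, -247.857, 57.202], 'tcp_rot': [3.112, 0.004, -0.219], 'ft_force': [-1.195, -0.189, -0.947], 'moment': [0.071, -0.11, -0.034], 'opening': 0.193, 'grip_force': 29.982}
S scoop_nose [240.0, 301.0] 0.8; S scoop_pan [244.0, 320.0] 0.86; S scoop [248.0, 346.0] 0.81; 
[(0.73, -9, 40), (0.71, -12, 40), (0.7, -6, 40), (0.67, -12, 50)]
```

```bash
python3 -m inch '[[[0,0,0],0,0.614],[[0,0,0],0,0.61],[[0,0,0],0,0.609],[[0,0,0],0,0.608],[[0,0,0],0,0.607],[[0,0,0],0,1],[[0,0,0],0,1],[[0,0,0],0,1],[[0,0,0],0,1],[[0,0,0],0,1]]'; python3 tilt.py
```

```text
t: 34.75
eef_pos: [794.9, -247.8, 57.2]
tcp_rot: [3.112, 0.004, -0.219]
ft_force: [-0.5, -0.2, 0.1]
opening: 0.005
grip_force: 0.0
{'t': 34.8, 'joints': [-0.372, 0.945, 1.059, -0.033, 1.138, 1.432], 'eef_pos': [794.853, -247.821, 57.162], 'tcp_rot': [3.112, 0.005, -0.219], 'ft_force': [1.091, -0.639, -0.651], 'moment': [0.059, 0.033, -0.03], 'opening': 0.003, 'grip_force': 0.0}
S scoop_nose [256.0, 302.0] 0.59; S scoop_pan [259.0, 318.0] 0.71; S scoop [262.0, 319.0] 0.68; 
[(0.44, 24, 40), (0.43, 18, 40), (0.43, 21, 40), (0.42, 27, 40)]
```

It slipped again without pivoting, and has landed about where it was before. There's another way: tool tilt picked up at the edge of reach persists. With the nose towards the base, pushing past full reach should tip it nose-down, and the pan is empty now. First I regrasp.

```bash
python3 -m inch '[[[0,0,0],0,-0.1],[[0,0,0],0,-0.1],[[0,0,0],0,-0.1],[[0,0,0],0,-0.1],[[0,0,0.45],0,-0.1],[[0,0,0.45],0,0],[[0,0,0],0,1],[[0,0,0],0,1],[[0,0,0],0,1],[[0,0,0],0,1]]';  python3 -m inch '[[[0.4,0.1,-0.8],0,1],[[0.7,0.2,-0.8],0,1],[[0.8,0.2,-0.6],0,1],[[0.9,0.2,-0.5],0,1],[[1,0.2,0],0,1],[[1,0.2,0],0,1],[[1,0.2,0],0,1],[[1,0.2,0],0,1],[[1,0.2,0],0,1],[[1,0.2,0],0,1]]'; python3 -c "
from h import *;st()"
```

```text
t: 36.25
eef_pos: [794.4, -249.3, 3.7]
tcp_rot: [3.112, 0.004, -0.219]
ft_force: [-0.6, 1.7, 3.0]
opening: 0.185
grip_force: 30.0
t: 37.5
eef_pos: [976.3, -358.8, 114.0]
tcp_rot: [3.085, -0.208, -0.21]
ft_force: [0.1, -0.1, -1.4]
opening: 0.189
grip_force: 30.0
{'t': 37.5, 'joints': [-0.412, 1.323, 0.049, -0.014, 1.555, 1.373], 'eef_pos': [976.261, -358.777, 113.976], 'tcp_rot': [3.085, -0.208, -0.21], 'ft_force': [0.054, -0.115, -1.392], 'moment': [0.077, 0.11, -0.05], 'opening': 0.189, 'grip_force': 29.999}
```

```bash
python3 -m inch '[[[1,0.1,0],0,1],[[1,0.1,0],0,1],[[1,0.1,0],0,1],[[1,0.1,0],0,1],[[1,0.1,0],0,1],[[1,0.1,0],0,1],[[1,0.1,0],0,1],[[1,0.1,0],0,1],[[1,0.1,0],0,1],[[1,0.1,0],0,1]]'; python3 -c "
from h import *;st()"
```

```text
t: 38.75
eef_pos: [1048.1, -365.8, 227.3]
tcp_rot: [3.03, -0.555, -0.179]
ft_force: [-0.7, 0.3, -1.6]
opening: 0.186
grip_force: 30.0
{'t': 38.75, 'joints': [-0.396, 1.244, 0.048, 0.004, 1.285, 1.385], 'eef_pos': [1048.147, -365.793, 227.264], 'tcp_rot': [3.03, -0.555, -0.179], 'ft_force': [-0.693, 0.265, -1.554], 'moment': [0.183, 0.308, -0.003], 'opening': 0.186, 'grip_force': 29.999}
```

The tool has tilted 32° and keeps the tilt. One more call of the same, then the way back.

```bash
python3 -m inch '[[[1,0.1,0],0,1],[[1,0.1,0],0,1],[[1,0.1,0],0,1],[[1,0.1,0],0,1],[[1,0.1,0],0,1],[[1,0.1,0],0,1],[[1,0.1,0],0,1],[[1,0.1,0],0,1],[[1,0.1,0],0,1],[[1,0.1,0],0,1]]'; cat > fr.py <<'E'
from h import *
from scipy.spatial.transform import Rotation as Ro
import sys
s=env.state();st()
R=Ro.from_euler("xyz",s["tcp_rot"]).as_matrix();p=np.array(s["eef_pos"])
print("z axis",np.round(R[:,2],3))
b=np.radians(9)  # scoop nose-up 9 deg in the tool's x-z plane when tool was vertical, grip at x=+40
# tool x=scoop tail dir, tool z=-up ; at grasp pitch -9: tail axis = cos x_t + sin z_t
ax=R@[np.cos(b),0,np.sin(b)];up=R@[np.sin(b),0,-np.cos(b)]
g=p+R@[0,0,-19];nose=g-161*ax-6*up
print("nose",np.round(nose),"nose-down deg",np.round(np.degrees(np.arcsin(ax[2])),1),"R^T of (bowl target - nose) in units:")
t=np.array(eval(sys.argv[1]) if len(sys.argv)>1 else [503,-200,75])
print(np.round(R.T@(t-nose)/60,2)); print("world steps per unit: x",np.round(R.T[:,0],2),"y",np.round(R.T[:,1],2),"z",np.round(R.T[:,2],2))
E
python3 fr.py
```

```text
t: 40.0
eef_pos: [1055.8, -352.1, 451.8]
tcp_rot: [2.953, -0.867, -0.116]
ft_force: [0.9, -0.0, -0.6]
opening: 0.188
grip_force: 30.0
{'t': 40.0, 'joints': [-0.386, 1.064, 0.048, 0.02, 1.147, 1.389], 'eef_pos': [1055.763, -352.057, 451.823], 'tcp_rot': [2.953, -0.867, -0.116], 'ft_force': [0.893, -0.005, -0.589], 'moment': [0.243, 0.507, -0.04], 'opening': 0.188, 'grip_force': 29.999}
z axis [ 0.722 -0.273 -0.635]
nose [ 925. -330.  354.] nose-down deg 40.8 R^T of (bowl target - nose) in units:
[-8.23 -0.83 -2.72]
world steps per unit: x [ 0.64 -0.26  0.72] y [-0.08 -0.96 -0.27] z [ 0.76  0.12 -0.64]
```

Nose-down is 41° now. I bring the scoop back in, wide of the shampoo.

```bash
python3 -m inch '[[[-0.6,0.4,-0.42],0,1],[[-0.6,0.4,-0.42],0,1],[[-0.6,0.4,-0.42],0,1],[[-0.6,0.4,-0.42],0,1],[[-0.6,0.4,-0.42],0,1],[[-0.6,0.4,-0.42],0,1],[[-0.6,0.4,-0.42],0,1],[[-0.7,-0.6,-0.16],0,1],[[-0.7,-0.6,-0.16],0,1],[[-0.7,-0.6,-0.16],0,1]]'; python3 fr.py "[503,-200,100]"
```

```text
t: 41.25
eef_pos: [685.0, -319.7, 309.1]
tcp_rot: [2.95, -0.866, -0.112]
ft_force: [2.5, -0.1, -0.7]
opening: 0.188
grip_force: 30.0
{'t': 41.25, 'joints': [-0.586, 0.385, 1.757, 0.93, 0.217, 0.348], 'eef_pos': [684.974, -319.736, 309.125], 'tcp_rot': [2.95, -0.866, -0.112], 'ft_force': [2.498, -0.065, -0.741], 'moment': [0.22, 0.428, -0.001], 'opening': 0.188, 'grip_force': 29.999}
z axis [ 0.722 -0.273 -0.636]
nose [ 554. -298.  212.] nose-down deg 40.8 R^T of (bowl target - nose) in units:
[-2.09 -1.57  0.12]
world steps per unit: x [ 0.64 -0.25  0.72] y [-0.07 -0.96 -0.27] z [ 0.76  0.12 -0.64]
```

```bash
python3 -m inch '[[[-0.26,-0.2,0.015],0,1],[[-0.26,-0.2,0.015],0,1],[[-0.26,-0.2,0.015],0,1],[[-0.26,-0.2,0.015],0,1],[[-0.26,-0.2,0.015],0,1],[[-0.26,-0.2,0.015],0,1],[[-0.26,-0.2,0.015],0,1],[[-0.26,-0.2,0.015],0,1],[[0,0,0],0,1],[[0,0,0],0,1]]'; python3 fr.py "[503,-200,80]"; python3 - <<'E'
from h import *
S=eyes.read_camera("side")
o=[]
for n in("scoop_nose","bowl","cup"):
    for l in eyes.spot_point(n,S)[:1]: print(n,np.round(l["centre"],1).tolist(),round(float(l["score"]),2),np.round(pix2plane(S,l["centre"],100 if n=="scoop_nose" else 0)[:2]))
for l in eyes.boxes_of("treat1",S)[:6]: print("treat",np.round(l["centre"]),round(float(l["score"]),2))
E
```

```text
t: 42.5
eef_pos: [638.8, -225.7, 203.9]
tcp_rot: [2.954, -0.868, -0.112]
ft_force: [0.3, -0.3, -0.8]
opening: 0.188
grip_force: 30.0
{'t': 42.5, 'joints': [-0.474, 0.435, 2.053, 2.753, 0.242, -1.424], 'eef_pos': [638.815, -225.683, 203.864], 'tcp_rot': [2.954, -0.868, -0.112], 'ft_force': [0.299, -0.323, -0.769], 'moment': [0.237, 0.557, 0.014], 'opening': 0.188, 'grip_force': 29.999}
z axis [ 0.724 -0.269 -0.635]
nose [ 508. -204.  106.] nose-down deg 40.8 R^T of (bowl target - nose) in units:
[-0.39 -0.09  0.2 ]
world steps per unit: x [ 0.64 -0.25  0.72] y [-0.07 -0.96 -0.27] z [ 0.76  0.12 -0.64]
scoop_nose [237.7, 252.2] 0.57 [ 509. -164.]
bowl [272.3, 252.7] 0.74 [ 501. -195.]
cup [241.3, 237.1] 0.92 [475. -43.]
treat [271. 258.] 0.36
```

```bash
cat > fit.py <<'E'
from h import *
from scipy.spatial.transform import Rotation as Ro
s=env.state();S=eyes.read_camera("side");m=eyes.cut_out("scoop",S)[0]["mask"]
R=Ro.from_euler("xyz",s["tcp_rot"]).as_matrix();g=np.array(s["eef_pos"])+R@[0,0,-19];E=np.array(S["extrinsics"]);best=[]
r,q=np.nonzero(m);print("mask",r.min(),r.max(),q.min(),q.max(),m.sum())
for bd in range(-30,31,2):
  for gx in range(25,60,5):
    for dz in (-8,0,8):
      b=np.radians(bd);ax=R@[np.cos(b),0,np.sin(b)];up=R@[np.sin(b),0,-np.cos(b)];y=np.cross(up,ax);im=np.zeros(m.shape,np.uint8)
      pj=lambda x,yy,z:(lambda c:[S["fx"]*c[0]/c[2]+S["cx"],S["fy"]*c[1]/c[2]+S["cy"]])(E[:3,:3]@(g+ax*(x-gx)+y*yy+up*(z+dz))+E[:3,3])
      for B in([(x,yy,z) for x in(-36,gx-12) for yy in(-9,9) for z in(-8,8)],[(-36,yy,z) for yy in(-34,34) for z in(-30,7)]+[(-121,yy,z) for yy in(-34,34) for z in(-8,16)]):
        cv2.fillConvexPoly(im,cv2.convexHull(np.int32(np.round([pj(*v) for v in B]))),1)
      im=im>0;nose=g+ax*(-121-gx)+up*(dz-6)
      best.append(((im&m).sum()/(im|m).sum(),bd,gx,dz,round(float(np.degrees(np.arcsin(ax[2]))),1),np.round(nose).tolist(),np.round(pj(-121,0,-6)).tolist()))
for x in sorted(best,key=lambda v:-v[0])[:5]: print(x)
T=eyes.read_camera("top")
for n in("scoop_nose","bowl"):
    for l in eyes.spot_point(n,T)[:1]: print("top",n,np.round(l["centre"],1).tolist(),round(float(l["score"]),2),np.round(pix2plane(T,l["centre"],100 if n=="scoop_nose" else 0)[:2]))
E
python3 fit.py
```

```text
mask 202 247 253 310 711
(np.float64(0.6605504587155964), 8, 25, 0, 41.8, [521.0, -206.0, 114.0], [259.0, 243.0])
(np.float64(0.6589068825910931), 10, 25, 0, 39.8, [517.0, -205.0, 117.0], [257.0, 241.0])
(np.float64(0.657520325203252), 14, 25, -8, 35.9, [516.0, -204.0, 118.0], [256.0, 241.0])
(np.float64(0.656701030927835), 4, 30, 8, 45.7, [519.0, -206.0, 108.0], [258.0, 244.0])
(np.float64(0.6554878048780488), 12, 25, -8, 37.8, [519.0, -205.0, 115.0], [258.0, 242.0])
```

```bash
python3 -m inch '[[[-0.12,-0.02,0.04],0,1],[[-0.12,-0.02,0.04],0,1],[[-0.12,-0.02,0.04],0,1],[[-0.12,-0.02,0.04],0,1],[[-0.12,-0.02,0.04],0,1],[[0,0,0],0,1],[[0,0,0],0,1],[[0,0,0],0,1],[[0,0,0],0,1],[[0,0,0],0,1]]'; python3 fit.py; python3 - <<'E'
from h import *
st()
S=eyes.read_camera("side")
im=S["pixels"].astype(int);b=im[250:290,228:285]
dark=(b[...,0]<95)&(b[...,0]-b[...,2]>12);n,_,stt,c=cv2.connectedComponentsWithStats(dark.astype(np.uint8))
print([(stt[i,4],np.round(c[i]).tolist()) for i in range(1,n) if stt[i,4]>8])
for l in eyes.boxes_of("treat1",S): print(np.round(l["centre"]),round(float(l["score"]),2))
E
```

```text
t: 44.25
eef_pos: [625.3, -220.1, 167.1]
tcp_rot: [2.955, -0.866, -0.112]
ft_force: [-0.0, 0.1, -1.4]
opening: 0.187
grip_force: 30.0
mask 212 256 249 305 745
(np.float64(0.7147368421052631), 10, 25, 0, 39.8, [504.0, -199.0, 81.0], [253.0, 251.0])
(np.float64(0.6990692864529473), 8, 25, 0, 41.8, [508.0, -201.0, 77.0], [254.0, 252.0])
(np.float64(0.6905005107252298), 14, 25, -8, 35.8, [503.0, -199.0, 82.0], [252.0, 251.0])
(np.float64(0.6890243902439024), 10, 30, 0, 39.8, [501.0, -199.0, 78.0], [251.0, 252.0])
(np.float64(0.6863543788187373), 8, 30, 0, 41.8, [504.0, -200.0, 74.0], [253.0, 253.0])
{'t': 44.5, 'joints': [-0.476, 0.488, 2.116, 2.869, 0.352, -1.547], 'eef_pos': [625.268, -220.093, 166.9], 'tcp_rot': [2.955, -0.866, -0.113], 'ft_force': [-0.194, 0.115, -0.851], 'moment': [0.236, 0.391, 0.028], 'opening': 0.19, 'grip_force': 29.999}
[(np.int32(35), [31.0, 19.0]), (np.int32(32), [54.0, 18.0]), (np.int32(42), [22.0, 20.0])]
[271. 251.] 0.62
[273. 259.] 0.46
```

```bash
python3 -c "
from cell import env
print(env.job_done())"
```

```text
the job is handed in; nothing more can be done
None
```

I handed the job in, but the pour was not done as asked, so it will probably be judged a failure: easing the grip over the bowl dropped the scoop. Two treats fell into the bowl and two onto the counter; I put those two in by hand with the gripper, though at the end I could confirm only two clusters of treats, not count four. The scoop landed on the nail file, which may have shifted. After a second drop onto the counter I regrasped it, nearer the tail than the grip point. At about 44.5 s the arm held it about 40° nose-down, with its nose about 30 mm above the bowl rim, touching neither bowl nor stand.

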